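# Feed a coin tray past the spring gate into the photo bay

## Task

Press the green paddle down with one finger to swing the gate open, and keep it pressed fully down while another finger of the same hand pushes the yellow tab of the blue coin tray along the chute, past the gate, until the tray is fully home against the end stop of the bay. Then let the paddle up, so that the gate closes behind the tray, and move clear. The orange gate blade must not be struck by the tray or come down on it, the tray is only pushed, never lifted out, and the things standing around stay where they are.

Things in the scene. Friction and masses are not known exactly. Their poses are not given: they have to be found in the camera images.
- feeder: Fixed aluminium feeder, 255 mm long. Origin: underside (on the desk), centre of the chute, in the gate's plane. x: along the chute, the feeding direction; y: to the paddle side (left along x); z up. Chute floor (top z = 4 mm) from x = -180 to 75 mm, end stop's face at x = 64 mm. Walls 16 mm high, inner faces y = +-28.8 mm: a fingertip fits in the chute within 27 mm of its centre line
- gate (a joint): Hinge of the gate: 0 = closed, 0.42 rad = open (paddle pressed level), 0.48 = hard stop; the tray passes clear from 0.36 up. A spring closes it: 2 N (just moving) to 4 N (open) at mid-paddle. Its shaft, 7 mm thick, lies along the chute outside the left wall at feeder y = 38 mm, z = 14 mm, in bearings up to z = 20 mm (y = 32 to 45 mm)
- paddle (a point): Middle of the top face of the green paddle, 150 mm along the chute (feeder x = -172 to -22 mm), 46 mm wide. Closed it slopes up outwards (0.42 rad): inner edge at feeder y = 52, z = 16 mm, outer edge y = 94, z = 35 mm. Pressed down (gate 0.42) it is level, y = 52 to 98 mm, its top 10 mm above the desk, and yields 2 mm more; a finger on it (y over 50 mm) can slide along, holding it down
- gate_blade: The whole gate (shaft, paddle, arm, blade); origin on the shaft's axis at feeder x = 0, y = 38, z = 14 mm. Its dark steel arm, 8 mm wide, crosses over the chute to y = -26 mm and carries the orange blade (4 x 28 x 16 mm, y = -26 to 2 mm). Closed: lower edge 12 mm over the desk; it blocks the tray, which cannot push it open. Open (0.42): 5 mm over the tray, arm's end 57 mm up. Fingers can't pass it
- tray: Loose blue tray with a clear coin capsule, about 150 g, in the chute with 3 mm of side play. Origin: underside of its block, at the centre; x along the chute. Block 56 long x 54 wide x 18 mm high, top 22 mm above the desk; behind it a tongue 4 mm thick that passes under the closed blade, ending in the yellow tab. Fully home: origin at feeder x = 36 mm, tab's rear face at x = -36 mm
- tab (a point): Middle of the rear face of the tray's yellow push tab (6 mm thick, 46 mm wide, 18 mm high, across the chute), 72 mm behind the tray's origin and 13 mm above the desk. Push here along the chute; the paddle lies beside it the whole way, so a second finger can hold it down
- weight_50: Bystander: brass-coloured calibration weight, 18 mm wide, 32 mm high, right of the chute; origin at its underside
- eraser: Bystander: green and white eraser 21 x 48 x 12 mm, right of the chute; origin at its underside
- camera_battery: Bystander: black camera battery 38 x 56 x 21 mm, left of the bay; origin at its underside
- blower: Bystander: black and red rubber blower 53 mm wide, 107 mm high, near the front edge of the desk on the right; origin at its underside
- capsule_2: Bystander: clear round coin capsule, 40 mm wide, 7 mm high, on the desk behind the laptop; origin at its underside
- laptop: Fixed obstacle: open laptop left of the feeder, always in the same place, origin at the centre of its keyboard part. The tilted lid runs from about x = 0.43, y = 0.09 to x = 0.58, y = 0.44 m, its top edge 0.30 m above the desk; the hand starts on its far (left) side and must pass over it
- desk_lamp: Fixed obstacle: desk lamp behind and above the feeder, always in the same place, origin at its foot. Its grey shade hangs over x = 0.52 to 0.62, y = -0.14 to -0.05 m, its underside 0.58 m above the desk: approach the feeder low, from the robot side

How it is judged:
On the way, in this order (a step that is already met when the one before it is completed fails the run):
1. the gate is held open while the tray is still before it (value of joint gate above 0.36 rad and x of tray in the frame of feeder below -0.029 m), for 0.1 s.
2. the tray's block is half-way under the gate, which is still held open by the fingers (value of joint gate above 0.36 rad and contact force between the fingers and gate_blade above 0.5 N and x of tray in the frame of feeder above 0 m), for 0.1 s.
3. the tray is home against the end stop and the gate still held open (value of joint gate above 0.34 rad and x of tray in the frame of feeder above 0.032 m), for 0.1 s.
At the end, for the whole second after the job is handed in: The tray lies flat in the chute within 4 mm of the end stop, straight to 0.1 rad and at rest, and the gate is closed behind it (under 0.04 rad) (x of tray in the frame of feeder between 0.032 and 0.04 m and y of tray in the frame of feeder between -0.006 and 0.006 m and z of tray in the frame of feeder below 0.007 m and angle between the x axis of tray and the x axis of feeder, either way round below 0.1 rad and value of joint gate below 0.04 rad and linear speed of tray below 0.01 m/s); the robot touches nothing.
It fails at once if the tray is lifted or tipped (z of tray in the frame of feeder above 0.012 m or angle between tray's own z axis and vertical above 0.15 rad).
It fails at once if the gate blade is struck by the tray or comes down on it (over 1 N) (contact force between gate_blade and tray above 1 N).
It fails at once if a bystander is moved by more than 15 mm (distance of any of weight_50, eraser, camera_battery, blower, capsule_2 from where it was at the start of the episode above 0.015 m).
It also fails if it takes over 48 s, if anything falls off the work surface, if the arm or the gripper's body presses on something with over 40 N, if the wrist force passes 120 N, or if a joint passes its speed limit or range.

## Robot

A 6-joint arm with a two-finger parallel gripper is mounted at the origin on a cart in front of the work surface, level with it; the furniture and walls round the work are solid. World frame = base frame: x ahead of the robot, y to its left, z up, the work surface at z = 0. Lengths are in m, angles in rad, forces in N, time in s.
With the tool pointing down it reaches from about 0.425 to 0.95 m from the base axis. Payload 3.5 kg.
Tool frame: the origin (TCP) lies on the centre line of the jaws, within the pads' length; the fingertips stand 8 mm ahead of it and the grasp point (between the pads) lies 11 mm behind it; z points along the fingers, y is the line along which they close (so a half turn about z gives the same grasp; the last joint's range is limited). The gripper opens to 85 mm and grips with 20 to 120 N. Pads are 22 mm wide; open, the fingers measure 114 mm over their backs; the gripper's body (76 mm by 85 mm) begins 54 mm behind the grasp point. The pads swing forward as they close: fully open they stand 13 mm farther back than shut.
Start: joints at [-1.386, 0.286, 1.577, -0, 1.279, -0.15], TCP at [0.222, -0.637, 0.239] pointing down, gripper open.
Joint ranges: [-2.77, 2.77], [-0.9, 2.22], [0.21, 2.48], [-1.53, 4.67], [0.24, 2.81], [-2.84, 2.84]. Speed limits (rad/s): [2.79, 2.79, 3.14, 3.14, 3.14, 3.14].

## Interface

Orientations are given as a unit quaternion [x, y, z, w].
In Python, from plant import ctrl gives the robot as it stands. The module is installed in compiled form; this text tells all that it offers.
- The arm moves only by the tool send_rows, never from a script. Its argument "steps" is a list of rows, each a list of 5 numbers: the shift along the tool's x, y, z in m, then the turn about the tool's z in degrees, then the opening, from -1 (shut) to 1 (fully open). A call has 1 to 12 rows; each row is the pose to reach, as a shift and turn from the pose commanded when the call began, along the tool's axes at that moment; what a row does not reach only later rows make up. A row lasts 1/10 s, in which the tool goes at most 50 mm and 8.59 degrees, less where a joint would pass 70% of its speed; a pose out of reach is approached as far as the arm can. A call with a gripper value outside its range is refused whole. The fingers move at their own pace and stop on an object; "squeeze" is the grip in N (left out, the last holds). Time passes only in rows, so rows that repeat a pose let the fingers close. It gives the time, the measured TCP pose, the force, the opening and the grip force at its end, in the units of the state.
- ctrl.get_state(): the state, without advancing time (a new reading comes with each control period).
- ctrl.read_camera(name): name is "scene" or "top"; returns the picture (400x640x3 uint8, red, green, blue); there is no depth.
- ctrl.calibration(name): a dict with "intrinsics" (3x3 intrinsics, pixels), "extrinsics" (4x4, takes a point from world to camera coordinates). Camera axes: x right, y up, looking along -z (the intrinsics and any distortion apply to the point x, -y, -z); pixel columns grow to the right and rows downward; lengths in m; the calibration is good to about 2 mm. A picture is of the moment at which its call begins. calibration takes no time and is no camera call.
- ctrl.sign_off(): hands the job in; it is judged then, once.
The state is a dict: "time": time; "qpos": joint angles; "dq": joint speeds; "joint_efforts": joint torques, N m; "eef_pos": TCP position; "tcp_rot": TCP orientation; "contact_force": force on the tool from outside, world axes, zero at the start; "wrist_torque": the same for the moment, N m; "opening": opening from 0.0 (shut) to 1.0 (fully open); "finger_force": force on a finger pad.
Only numpy, scipy, OpenCV 4.12 (cv2) and the standard library are available. Lean on these libraries where they do the work, as an engineer would, in place of code of your own. Each camera call takes 0.05 s, during which the arm holds its last target. There are 200 camera calls.

## Working session

There is one attempt and no reset: what is moved stays moved. The work goes in short steps, Python scripts to look and compute and a tool call to move; the robot and the scene stay as the last step left them, time stands still between calls to the robot, and variables do not carry over. Pictures are saved under pics/ and viewed, at most 10 in all, crops included, and the job is handed in when it is done.

Besides the shell and the picture viewer there is one more tool, called after "Emit:" in YAML: its name, and indented under it one key for each argument. send_rows: Moves the arm, as the interface text tells. Its arguments: {"type":"object","properties":{"steps":{"type":"array","items":{"type":"array","items":{"type":"number"}}},"squeeze":{"type":"number"}},"required":["steps"]}

```bash
mkdir -p pics
cat > h.py <<'E'
import numpy as np,cv2
from plant import ctrl
def snap(n,f):
    im=np.array(ctrl.read_camera(n)); cv2.imwrite(f'pics/{f}.png',im[:,:,::-1]); return im
def cal(n):
    c=ctrl.calibration(n); return np.array(c['intrinsics']),np.array(c['extrinsics'])
def ray(n,uv):
    K,E=cal(n); d=np.linalg.inv(K)@[uv[0],uv[1],1]; d=d*[1,-1,-1]
    R,t=E[:3,:3],E[:3,3]; return -R.T@t, R.T@d
def onz(n,uv,z):
    o,d=ray(n,uv); return o+d*(z-o[2])/d[2]
def proj(n,p):
    K,E=cal(n); c=E[:3,:3]@p+E[:3,3]; q=K@(c*[1,-1,-1]); return q[:2]/q[2]
def two(a,b):
    o1,d1=ray('scene',a);o2,d2=ray('top',b)
    s=np.linalg.lstsq(np.c_[d1,-d2],o2-o1,rcond=None)[0]
    p,q=o1+s[0]*d1,o2+s[1]*d2; return (p+q)/2,np.linalg.norm(p-q)
E
python3 - <<'E'
from h import *
for n in('scene','top'):
    snap(n,n+'0'); K,E=cal(n); print(n,K.round(1).tolist(),E.round(3).tolist(),list(ctrl.calibration(n)))
s=ctrl.get_state();print({k:np.round(v,3).tolist() for k,v in s.items()})
E
```

```text
scene [[439.3, 0.0, 323.4], [0.0, 439.3, 198.5], [0.0, 0.0, 1.0]] [[0.575, -0.818, 0.004, -0.293], [0.398, 0.283, 0.873, -0.253], [-0.715, -0.5, 0.488, -0.892], [0.0, 0.0, 0.0, 1.0]] ['intrinsics', 'extrinsics']
top [[422.2, 0.0, 316.2], [0.0, 422.2, 197.0], [0.0, 0.0, 1.0]] [[-0.014, -1.0, 0.018, -0.0], [0.99, -0.011, 0.142, -0.505], [-0.141, 0.02, 0.99, -1.07], [0.0, 0.0, 0.0, 1.0]] ['intrinsics', 'extrinsics']
{'time': 0.1, 'qpos': [-1.386, 0.287, 1.578, 0.0, 1.279, -0.15], 'dq': [-0.001, -0.002, -0.004, 0.002, 0.001, -0.001], 'joint_efforts': [0.001, -40.729, -29.37, -0.0, 0.003, 0.0], 'eef_pos': [0.222, -0.637, 0.238], 'tcp_rot': [0.986, 0.167, -0.0, -0.001], 'contact_force': [0.257, 0.15, 0.037], 'wrist_torque': [-0.006, 0.017, -0.026], 'finger_force': 0.0, 'opening': 1.0}
```

View pics/scene0.png

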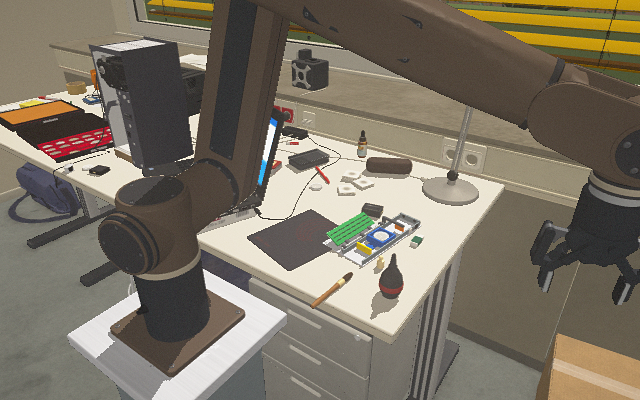

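View pics/top0.png

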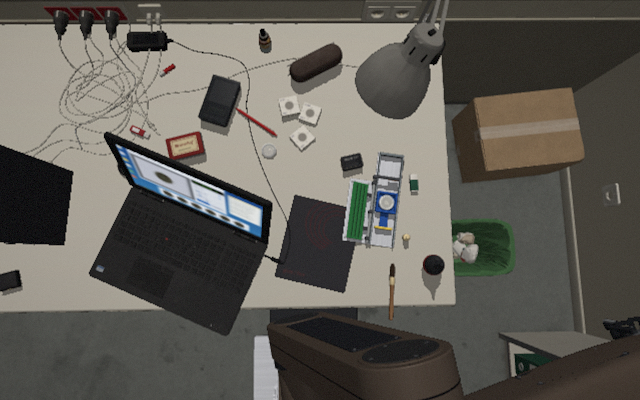

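The scene view shows the feeder at about (375,238) with the hand on the right at (585,250). In the top view the feeder spans columns 345-405 and rows 152-248. The green paddle is at (357,210), the tray at (386,203) and the blower at (432,265). The hand starts on the right side, so there is no need to cross the laptop.

Run:
```python
from h import *
t=cv2.imread('pics/top0.png');s=cv2.imread('pics/scene0.png')
a=cv2.resize(t[140:275,325:460],None,fx=4.4,fy=4.4,interpolation=cv2.INTER_CUBIC);cv2.imwrite('pics/tc.png',a)
b=cv2.resize(s[195:305,310:445],None,fx=5,fy=5,interpolation=cv2.INTER_CUBIC);cv2.imwrite('pics/sc.png',b)
for n,im,roi in(('top',t,(325,140,410,275)),('scene',s,(310,195,445,300))):
    h=cv2.cvtColor(im,cv2.COLOR_BGR2HSV)
    for c,lo,hi in(('green',(45,100,50),(80,255,255)),('yellow',(20,150,120),(34,255,255)),('orange',(5,150,120),(18,255,255)),('blue',(100,140,80),(125,255,255))):
        m=cv2.inRange(h,lo,hi);k=np.zeros_like(m);k[roi[1]:roi[3],roi[0]:roi[2]]=1;m*=k
        cs,_=cv2.findContours(m,cv2.RETR_EXTERNAL,cv2.CHAIN_APPROX_NONE)
        for q in sorted(cs,key=len)[-2:]:
            if len(q)>5: r=cv2.minAreaRect(q);print(n,c,cv2.contourArea(q),np.round(r[0],1),np.round(r[1],1),round(r[2],1),cv2.boxPoints(r).round(1).tolist())
```

```text
top green 740.0 [357.  210.4] [14.8 56.1] 7.1 [[346.20001220703125, 237.3000030517578], [353.20001220703125, 181.60000610351562], [367.79998779296875, 183.5], [360.8999938964844, 239.10000610351562]]
top yellow 9.5 [382.5 227.7] [15.1  1.6] 8.1 [[374.8999938964844, 227.39999389648438], [375.20001220703125, 225.89999389648438], [390.1000061035156, 228.0], [389.8999938964844, 229.60000610351562]]
top blue 73.0 [383.1 219.5] [ 7.2 12.3] 8.1 [[378.70001220703125, 225.10000610351562], [380.3999938964844, 212.89999389648438], [387.6000061035156, 213.89999389648438], [385.79998779296875, 226.10000610351562]]
top blue 381.0 [386.  202.1] [20.6 20.4] 8.1 [[374.29998779296875, 210.8000030517578], [377.20001220703125, 190.60000610351562], [397.6000061035156, 193.5], [394.79998779296875, 213.6999969482422]]
scene green 629.5 [349.9 227.9] [16.3 45.5] 58.4 [[326.29998779296875, 232.89999389648438], [365.0, 209.10000610351562], [373.6000061035156, 222.89999389648438], [334.8999938964844, 246.8000030517578]]
scene yellow 81.5 [363.3 247.9] [16.7  6.3] 28.6 [[354.3999938964844, 246.6999969482422], [357.5, 241.1999969482422], [372.1000061035156, 249.10000610351562], [369.1000061035156, 254.6999969482422]]
scene orange 23.0 [398.6 227.8] [9.8 3.6] 26.6 [[393.3999938964844, 227.1999969482422], [395.0, 224.0], [403.79998779296875, 228.39999389648438], [402.20001220703125, 231.60000610351562]]
scene blue 10.5 [369.8 245.4] [7.2 2.7] 26.6 [[366.0, 245.0], [367.20001220703125, 242.60000610351562], [373.6000061035156, 245.8000030517578], [372.3999938964844, 248.1999969482422]]
scene blue 213.5 [380.7 234.6] [24.5 13.2] 24.8 [[366.79998779296875, 235.39999389648438], [372.29998779296875, 223.5], [394.6000061035156, 233.6999969482422], [389.1000061035156, 245.6999969482422]]
```

View pics/tc.png

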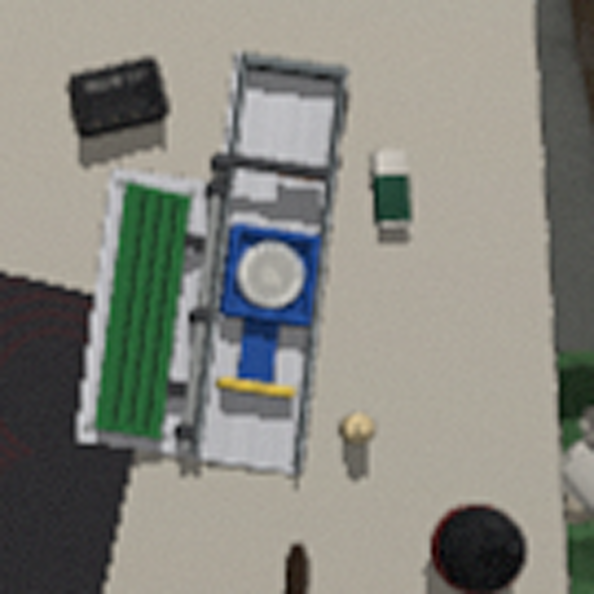

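View pics/sc.png

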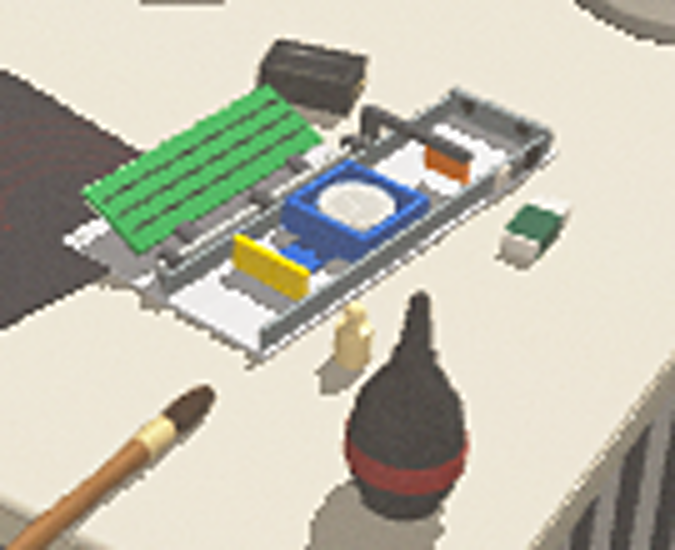

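The crops show these features:
- **Top crop:** paddle corners at (97,430), (162,440), (190,193) and (127,183), the yellow tab from (217,382) to (295,392), and the gate arm from (218,162) to (330,175).
- **Scene crop:** the same paddle corners at (85,190), (140,252), (322,135) and (268,87), with the tab's top edge from (236,237) to (308,272).

I'll triangulate these next.

```bash
cat >> h.py <<'E'
T=lambda p:np.array(p)/4.4+[325,140]-.4
S=lambda p:np.array(p)/5+[310,195]-.4
E
python3 - <<'E'
from h import *
P={'pad_or':((85,190),(97,430)),'pad_ir':((140,252),(162,440)),'pad_if':((322,135),(190,193)),'pad_of':((268,87),(127,183)),
'tabL':((236,237),(218,380)),'tabR':((308,270),(294,389)),'blkRF':((428,202),(322,237)),'blkLR':((283,204),(222,314)),'blkLF':((352,161),(232,227)),'blkRR':((356,235),(311,323)),
'wallRfront':((553,130),(345,70)),'wallLfront':((455,90),(238,57)),'wallRrear':((262,330),(298,470)),'weight':((353,310),(357,420)),'armend':((470,155),(330,172)),'battery':((312,62),(115,90))}
R={}
for k,(a,b) in P.items():
    R[k],e=two(S(a),T(b)); print(k,(R[k]*1000).round(0),round(e*1000,1))
F=np.array([[-172,94],[-172,52],[-22,52],[-22,94]])/1000
W=np.array([R[k][:2] for k in('pad_or','pad_ir','pad_if','pad_of')])
H=(F-F.mean(0)).T@(W-W.mean(0)); U,_,V=np.linalg.svd(H); Rm=V.T@U.T
o=W.mean(0)-Rm@F.mean(0); print('pose',o,np.degrees(np.arctan2(Rm[1,0],Rm[0,0])),((F@Rm.T+o-W)*1000).round(1))
for k in R: print(k,((R[k][:2]-o)@Rm*1000).round(0),round(R[k][2]*1000))
E
```

```text
pad_or [400. -85.  36.] 2.6
pad_ir [ 393. -125.   18.] 0.3
pad_if [ 543. -146.   18.] 0.6
pad_of [ 547. -107.   33.] 1.6
tabL [ 429. -159.   21.] 0.7
tabR [ 423. -204.   23.] 0.6
blkRF [ 514. -224.   21.] 1.1
blkLR [ 469. -163.   20.] 1.1
blkLF [ 522. -172.   21.] 4.4
blkRR [ 460. -213.   26.] 4.5
wallRfront [ 620. -245.   18.] 2.6
wallLfront [ 629. -180.   16.] 4.2
wallRrear [ 375. -206.   16.] 1.3
weight [ 403. -240.   26.] 0.2
armend [ 552. -229.   31.] 1.1
battery [ 608. -102.   19.] 0.5
pose [ 0.55650173 -0.20143272] -8.142507866455903 [[-0.2  1. ]
 [ 0.1 -1. ]
 [-0.6 -1.3]
 [ 0.7  1.3]]
pad_or [-172.   93.] 36
pad_ir [-172.   53.] 18
pad_if [-22.  53.] 18
pad_of [-23.  93.] 33
tabL [-132.   24.] 21
tabR [-132.  -22.] 23
blkRF [-39. -29.] 21
blkLR [-92.  26.] 20
blkLF [-38.  24.] 21
blkRR [-94. -25.] 26
wallRfront [ 69. -34.] 18
wallLfront [69. 31.] 16
wallRrear [-179.  -30.] 16
weight [-146.  -60.] 26
armend [ -0. -27.] 31
battery [ 36. 106.] 19
```

The fit is consistent: residuals are about 1 mm and the heights match the text. The feeder origin is at (0.5565, -0.2014) with yaw -8.1°, and the tray is at x ≈ -65 mm, so the tab's rear face is at ≈ -137 mm. I'll move to a hover behind the tab, with one finger over the chute and the other over the paddle.

Emit:
send_rows:
  steps:
    - [0.02,-0.024,0,2,0.53]
    - [0.045,-0.055,0,4,0.53]
    - [0.075,-0.09,0,6,0.53]
    - [0.105,-0.127,0,9,0.53]
    - [0.135,-0.163,0,11,0.53]
    - [0.165,-0.2,0,13,0.53]
    - [0.195,-0.235,0,16,0.53]
    - [0.225,-0.27,0,18,0.53]
    - [0.255,-0.306,0,20,0.53]
    - [0.285,-0.342,0,23,0.53]
    - [0.31,-0.373,0,25,0.53]
    - [0.325,-0.391,0,26,0.53]

```text
time: 1.3
eef_pos: [0.4004, -0.1586, 0.2389]
tcp_rot: [0.998, -0.059, -0.0, -0.0]
contact_force: [-0.0, -0.0, 0.0]
opening: 0.764
finger_force: 0.0
```

Emit:
send_rows:
  steps:
    - [0.006,-0.009,0,1.3,0.53]
    - [0.006,-0.009,0,1.3,0.53]
    - [0.006,-0.009,0,1.3,0.53]

```text
time: 1.6
eef_pos: [0.4071, -0.1532, 0.239]
tcp_rot: [0.998, -0.07, -0.0, 0.0]
contact_force: [0.1, -0.3, 0.6]
opening: 0.765
finger_force: 0.0
```

```bash
cat >> h.py <<'E'
from scipy.spatial.transform import Rotation as Ro
O=np.array([.5565,-.2014]);c_,s_=np.cos(-.1421),np.sin(-.1421);RF=np.array([[c_,-s_],[s_,c_]])
def st():
    s=ctrl.get_state();p=np.array(s['eef_pos']);X=Ro.from_quat(s['tcp_rot']).as_matrix()
    print('t',round(s['time'],2),'feeder xy mm',((p[:2]-O)@RF*1000).round(1),'z',round(p[2]*1000,1),'yaw',np.degrees(np.arctan2(X[1,0],X[0,0])).round(2),'tilt',X[:,2].round(3),'F',np.round(s['contact_force'],2),'open',round(s['opening'],3),'q',np.round(s['qpos'],2))
E
python3 - <<'E'
from h import *
st()
a=snap('top','t1');b=snap('scene','s1');st()
A=cv2.resize(a[110:290,320:460],None,fx=3.3,fy=3.3,interpolation=cv2.INTER_CUBIC)
B=cv2.resize(b[120:320,270:450],None,fx=2.97,fy=2.97,interpolation=cv2.INTER_CUBIC)[:594]
A=A[:594];cv2.imwrite('pics/c1.png',np.hstack([A[:540,:400],B[:540,:400]])[:,:,::-1])
E
```

```text
t 1.6 feeder xy mm [-154.8   26.6] z 239.0 yaw -8.05 tilt [-0.001  0.    -1.   ] F [ 0.12 -0.26  0.63] open 0.765 q [-0.59 -0.27  2.14 -0.    1.28  1.12]
t 1.7 feeder xy mm [-154.8   26. ] z 239.1 yaw -8.15 tilt [-0.001  0.    -1.   ] F [-0.46 -0.23  0.89] open 0.77 q [-0.6  -0.27  2.14 -0.    1.28  1.12]
```

View pics/c1.png

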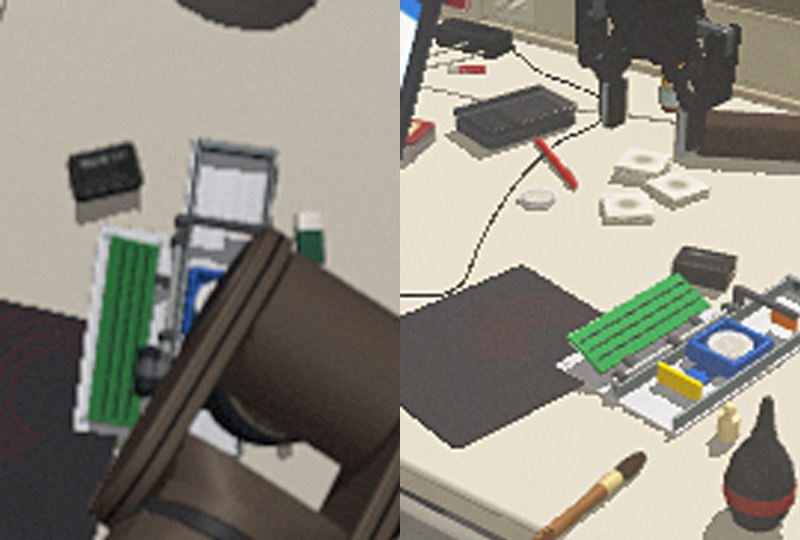

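The side-by-side shows the tool hovering above the rear end of the feeder, with the fingers at about (612,100) and (690,135) in the scene half, square to the chute. It needs +10 mm in feeder y. I'll shift and go down to about 60 mm.

Emit:
send_rows:
  steps:
    - [0.001,-0.01,0.03,0,0.53]
    - [0.001,-0.01,0.07,0,0.53]
    - [0.001,-0.01,0.11,0,0.53]
    - [0.001,-0.01,0.15,0,0.53]
    - [0.001,-0.01,0.175,0,0.53]
    - [0.001,-0.01,0.179,0,0.53]
    - [0.001,-0.01,0.179,0,0.53]
    - [0.001,-0.01,0.179,0,0.53]

```text
time: 2.5
eef_pos: [0.4109, -0.1446, 0.062]
tcp_rot: [0.997, -0.071, 0.001, 0.001]
contact_force: [0.3, 0.6, 1.9]
opening: 0.763
finger_force: 0.0
```

Run:
```python
from h import *
st();b=snap('scene','s2')
B=cv2.resize(b[170:290,300:450],None,fx=5,fy=5,interpolation=cv2.INTER_CUBIC);cv2.imwrite('pics/c2.png',B[:,:,::-1])
```

```text
t 2.5 feeder xy mm [-152.2   35.6] z 62.0 yaw -8.15 tilt [ 0.003 -0.002 -1.   ] F [0.28 0.56 1.86] open 0.763 q [-0.57 -0.01  2.27 -0.    0.88  1.14]
```

View pics/c2.png

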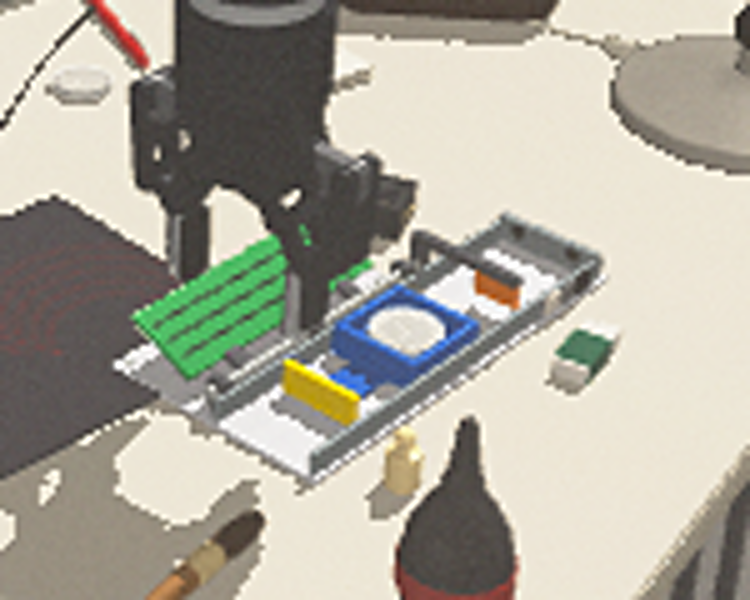

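The crop shows the chute-side fingertip with its bottom corners near (287,330), (303,338) and (328,320). The paddle-side tip is over the paddle's outer half, with its bottom near (190,278).

Run:
```python
from h import *
S2=lambda p:np.array(p)/5+[300,170]-.4
ex,ey=RF[:,0],RF[:,1]
o,_=ray('scene',(0,0));print('cam',o.round(2))
for uv,xf in(((287,330),-163),((303,338),-163),((328,320),-141),((175,275),-163),((203,282),-163),((212,265),-141)):
    o,d=ray('scene',S2(uv)); k=(xf/1000-(o[:2]-O)@ex)/(d[:2]@ex); p=o+k*d
    print(uv,'y',round(((p[:2]-O)@ey)*1000,1),'z',round(p[2]*1000,1))
```

```text
cam [-0.37 -0.61  0.66]
(287, 330) y 0.1 z 66.3
(303, 338) y -9.8 z 66.3
(328, 320) y -7.6 z 64.9
(175, 275) y 72.3 z 65.7
(203, 282) y 53.8 z 69.8
(212, 265) y 66.9 z 63.9
```

Emit:
send_rows:
  steps:
    - [0,-0.003,0.015,0,0.53]
    - [0,-0.003,0.028,0,0.53]
    - [0,-0.003,0.03,0,0.53]
    - [0,-0.003,0.03,0,0.53]

```text
time: 2.95
eef_pos: [0.4108, -0.1409, 0.0313]
tcp_rot: [0.997, -0.071, 0.001, 0.0]
contact_force: [-0.1, 1.0, 0.0]
opening: 0.765
finger_force: 0.0
```

Emit:
send_rows:
  steps:
    - [0,0,0.005,0,0.53]
    - [0,0,0.01,0,0.53]
    - [0,0,0.012,0,0.53]
    - [0,0,0.012,0,0.53]

```text
time: 3.35
eef_pos: [0.4108, -0.1409, 0.0186]
tcp_rot: [0.997, -0.071, 0.001, 0.0]
contact_force: [1.5, 0.6, 2.4]
opening: 0.763
finger_force: 1.0
```

Run:
```python
from h import *
st()
```

```text
t 3.35 feeder xy mm [-152.8   39.3] z 18.6 yaw -8.14 tilt [ 0.002 -0.001 -1.   ] F [1.49 0.58 2.4 ] open 0.763 q [-0.56  0.08  2.28  0.    0.78  1.15]
```

Emit:
send_rows:
  steps:
    - [0,0,0.003,0,0.53]
    - [0,0,0.005,0,0.53]
    - [0,0,0.006,0,0.53]
    - [0,0,0.006,0,0.53]

```text
time: 3.75
eef_pos: [0.4105, -0.1408, 0.0124]
tcp_rot: [0.997, -0.071, 0.0, 0.0]
contact_force: [1.7, -0.9, 2.4]
opening: 0.765
finger_force: 1.3
```

Emit:
send_rows:
  steps:
    - [0,0,0.002,0,0.53]
    - [0,0,0.002,0,0.53]
    - [0,0,0.002,0,0.53]

```text
time: 4.05
eef_pos: [0.4104, -0.1408, 0.0105]
tcp_rot: [0.997, -0.071, 0.0, 0.0]
contact_force: [1.3, -1.5, 2.6]
opening: 0.766
finger_force: 1.6
```

Run:
```python
from h import *
st();b=snap('scene','s3');st()
B=cv2.resize(b[180:290,310:450],None,fx=5,fy=5,interpolation=cv2.INTER_CUBIC);cv2.imwrite('pics/c3.png',B[:,:,::-1])
```

```text
t 4.05 feeder xy mm [-153.2   39.3] z 10.5 yaw -8.11 tilt [ 0.001 -0.001 -1.   ] F [ 1.25 -1.51  2.62] open 0.766 q [-0.57  0.1   2.29 -0.    0.76  1.15]
t 4.1 feeder xy mm [-153.2   39.3] z 10.5 yaw -8.11 tilt [ 0.001 -0.001 -1.   ] F [ 1.28 -1.98  4.07] open 0.764 q [-0.57  0.1   2.29 -0.    0.76  1.15]
```

View pics/c3.png

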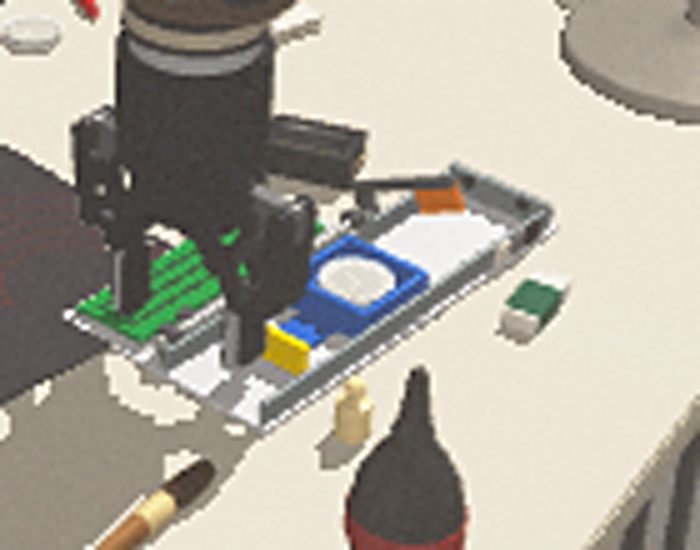

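The gate has swung well up: the orange blade is at about (440,200), clear of the chute, and the chute finger is behind the tab at (245,350). I'll press down in 1 mm steps to feel for the hard stop.

Emit:
send_rows:
  steps:
    - [0,0,0.001,0,0.53]
    - [0,0,0.001,0,0.53]
    - [0,0,0.001,0,0.53]

```text
time: 4.4
eef_pos: [0.4103, -0.1407, 0.0094]
tcp_rot: [0.997, -0.071, 0.0, 0.0]
contact_force: [1.6, -2.5, 3.5]
opening: 0.767
finger_force: 1.7
```

Emit:
send_rows:
  steps:
    - [0,0,0.001,0,0.53]
    - [0,0,0.001,0,0.53]
    - [0,0,0.001,0,0.53]

```text
time: 4.7
eef_pos: [0.4103, -0.1407, 0.009]
tcp_rot: [0.998, -0.071, -0.0, 0.0]
contact_force: [-1.1, -1.9, 9.1]
opening: 0.765
finger_force: 4.5
```

Run:
```python
from h import *
st()
im=snap('scene','s4');h=cv2.cvtColor(im,cv2.COLOR_RGB2HSV)
m=cv2.inRange(h,(5,150,100),(18,255,255));m[:200]=0;m[245:]=0;m[:,:380]=0;m[:,420:]=0
v,u=np.nonzero(m);print('orange px',len(u),u.mean(),v.mean(),u.min(),u.max(),v.min(),v.max())
for g in(0,.3,.36,.42,.48):   # blade centre predicted: y=-12,z=20 closed, rotated about the shaft (y38,z14)
    y,z=-50,6; Y=38+y*np.cos(g)+z*np.sin(g);Z=14-y*np.sin(g)+z*np.cos(g)
    print(g,proj('scene',np.r_[O+RF@np.array([-.002,Y/1000]),Z/1000]).round(1))
```

```text
t 4.7 feeder xy mm [-153.3   39.4] z 9.0 yaw -8.09 tilt [-0. -0. -1.] F [-1.11 -1.9   9.09] open 0.765 q [-0.56  0.1   2.29 -0.    0.76  1.15]
orange px 36 397.19444444444446 219.08333333333334 393 401 217 221
0 [398.2 227.2]
0.3 [397.4 222. ]
0.36 [397.1 221. ]
0.42 [396.7 220. ]
0.48 [396.3 218.9]
```

The force rise to 9 N shows the hard stop, and the blade position reads about 0.47 rad, so the gate is fully open. Now I'll push along the chute.

Emit:
send_rows:
  steps:
    - [0.003,0,0,0,0.53]
    - [0.007,0,0,0,0.53]
    - [0.012,0,0,0,0.53]
    - [0.018,0,0,0,0.53]
    - [0.024,0,0,0,0.53]
    - [0.03,0,0,0,0.53]
    - [0.035,0,0,0,0.53]
    - [0.039,0,0,0,0.53]
    - [0.04,0,0,0,0.53]
    - [0.04,0,0,0,0.53]

```text
time: 5.75
eef_pos: [0.4427, -0.1425, 0.0078]
tcp_rot: [0.998, -0.068, -0.011, -0.004]
contact_force: [-18.2, 3.1, 27.2]
opening: 0.763
finger_force: 13.8
```

Run:
```python
from h import *
st();b=snap('scene','s5')
B=cv2.resize(b[180:290,310:450],None,fx=5,fy=5,interpolation=cv2.INTER_CUBIC);cv2.imwrite('pics/c5.png',B[:,:,::-1])
```

```text
t 5.75 feeder xy mm [-121.    42.2] z 7.8 yaw -7.8 tilt [-0.022  0.01  -1.   ] F [-18.2    3.15  27.2 ] open 0.763 q [-0.53  0.18  2.2  -0.    0.79  1.18]
```

View pics/c5.png

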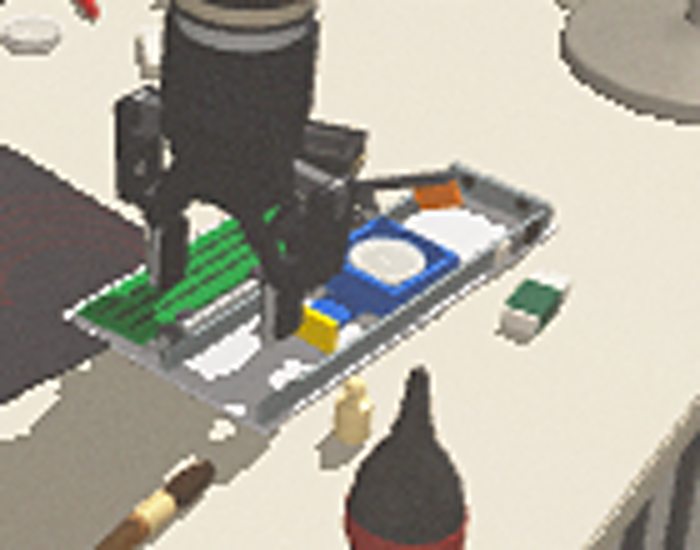

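The tray is being pushed, with the tab at (320,325) and the gate still open. The down-force has grown to 27 N, so I'll ease up by about 1.5 mm.

Emit:
send_rows:
  steps:
    - [0,0,-0.001,0,0.53]
    - [0,0.002,-0.0015,0,0.53]
    - [0,0.002,-0.0015,0,0.53]

```text
time: 6.1
eef_pos: [0.4429, -0.1432, 0.0081]
tcp_rot: [0.998, -0.07, -0.01, -0.006]
contact_force: [-11.4, 8.3, 17.6]
opening: 0.763
finger_force: 9.3
```

```bash
cat > g.py <<'E'
from h import *
st()
im=snap('scene','g%d'%(ctrl.get_state()['time']*100));h=cv2.cvtColor(im,cv2.COLOR_RGB2HSV)
m=cv2.inRange(h,(5,150,100),(18,255,255));m[:200]=0;m[245:]=0;m[:,:385]=0;m[:,420:]=0
v,u=np.nonzero(m);print('orange px',len(u),u.mean().round(1),v.mean().round(1))
m=cv2.inRange(h,(20,150,110),(34,255,255));m[:205]=0;m[265:]=0;m[:,:340]=0;m[:,420:]=0
cs,_=cv2.findContours(m,0,1);q=max(cs,key=cv2.contourArea).reshape(-1,2)
# right-lower corner of tab rear face: lowest/rightmost visible top-right corner
r=q[q[:,0]>=q[:,0].max()-1];c=r[r[:,1].argmin()];p=onz('scene',c,.022)
print('tab TR corner',c,'feeder',((p[:2]-O)@RF*1000).round(1))
E
python3 g.py
```

```text
t 6.1 feeder xy mm [-120.7   41.5] z 8.1 yaw -8.0 tilt [-0.018  0.012 -1.   ] F [-11.45   8.33  17.64] open 0.763 q [-0.53  0.18  2.2   0.    0.79  1.18]
orange px 37 397.2 219.0
tab TR corner [376 244] feeder [-107.1  -17.8]
```

Emit:
send_rows:
  steps:
    - [0,0.001,-0.001,0,0.53]
    - [0,0.002,-0.0015,0,0.53]
    - [0,0.002,-0.0015,0,0.53]
    - [0,0.002,-0.0015,0,0.53]

```text
time: 6.55
eef_pos: [0.4472, -0.1486, 0.0101]
tcp_rot: [0.997, -0.071, -0.003, -0.001]
contact_force: [-2.9, 2.6, 2.4]
opening: 0.765
finger_force: 2.3
```

```bash
python3 g.py
```

```text
t 6.55 feeder xy mm [-115.7   36.8] z 10.1 yaw -8.11 tilt [-0.005  0.003 -1.   ] F [-2.92  2.58  2.36] open 0.765 q [-0.54  0.18  2.19  0.    0.78  1.18]
orange px 36 397.4 219.4
tab TR corner [379 243] feeder [-98.5 -20.7]
```

The grip is light now at 2-3 N, with the gate at about 0.44 rad. I'll keep going and check part way.

Emit:
send_rows:
  steps:
    - [0.003,0,0,0,0.53]
    - [0.007,0,0,0,0.53]
    - [0.012,0,0,0,0.53]
    - [0.017,0,0,0,0.53]
    - [0.022,0,0,0,0.53]
    - [0.025,0,0,0,0.53]
    - [0.025,0,0,0,0.53]

```text
time: 7.3
eef_pos: [0.475, -0.1541, 0.0117]
tcp_rot: [0.997, -0.071, 0.001, 0.0]
contact_force: [-1.7, -0.9, 3.0]
opening: 0.768
finger_force: 1.7
```

```bash
python3 g.py
```

```text
t 7.3 feeder xy mm [-87.4  35.3] z 11.7 yaw -8.11 tilt [ 0.002 -0.001 -1.   ] F [-1.7  -0.88  2.99] open 0.768 q [-0.52  0.22  2.13  0.    0.78  1.2 ]
orange px 35 397.6 220.4
tab TR corner [386 239] feeder [-71.9 -22.9]
```

Emit:
send_rows:
  steps:
    - [0,0,0.0015,0,0.53]
    - [0.003,0,0.0015,0,0.53]
    - [0.007,0,0.0015,0,0.53]
    - [0.012,0,0.0015,0,0.53]
    - [0.017,0,0.0015,0,0.53]
    - [0.02,0,0.0015,0,0.53]
    - [0.02,0,0.0015,0,0.53]

```text
time: 8.05
eef_pos: [0.4936, -0.1562, 0.0096]
tcp_rot: [0.997, -0.071, -0.0, -0.0]
contact_force: [-4.0, 0.8, 4.2]
opening: 0.767
finger_force: 2.2
```

```bash
python3 g.py
```

```text
t 8.05 feeder xy mm [-68.7  35.9] z 9.6 yaw -8.12 tilt [-0.001  0.001 -1.   ] F [-4.02  0.82  4.21] open 0.767 q [-0.5   0.26  2.09  0.    0.79  1.21]
orange px 36 397.6 219.2
tab TR corner [390 236] feeder [-53.8 -22.3]
```

Tray is at about x = 15 mm, with the gate open at roughly 0.45 rad. The last 21 mm to the stop goes slowly.

Emit:
send_rows:
  steps:
    - [0.003,0,0,0,0.53]
    - [0.006,0,0,0,0.53]
    - [0.01,0,0,0,0.53]
    - [0.014,0,0,0,0.53]
    - [0.017,0,0,0,0.53]
    - [0.019,0,0,0,0.53]
    - [0.02,0,0,0,0.53]
    - [0.02,0,0,0,0.53]

```text
time: 8.9
eef_pos: [0.5139, -0.1594, 0.0099]
tcp_rot: [0.997, -0.071, 0.0, 0.0]
contact_force: [-2.8, -0.1, 3.5]
opening: 0.761
finger_force: 1.8
```

```bash
python3 g.py
```

```text
t 8.9 feeder xy mm [-48.1  35.6] z 9.9 yaw -8.12 tilt [ 0.001 -0.    -1.   ] F [-2.83 -0.08  3.48] open 0.761 q [-0.49  0.3   2.04  0.    0.8   1.22]
orange px 17 399.6 219.3
tab TR corner [395 233] feeder [-33.4 -23.6]
```

Emit:
send_rows:
  steps:
    - [0.001,0,0,0,0.53]
    - [0.002,0,0,0,0.53]
    - [0.002,0,0,0,0.53]

```text
time: 9.25
eef_pos: [0.5147, -0.1594, 0.0099]
tcp_rot: [0.997, -0.071, -0.001, -0.0]
contact_force: [-6.5, 0.9, 6.5]
opening: 0.763
finger_force: 3.7
```

Emit:
send_rows:
  steps:
    - [0.001,0,0,0,0.53]
    - [0.002,0,0,0,0.53]
    - [0.002,0,0,0,0.53]

```text
time: 9.55
eef_pos: [0.5148, -0.1594, 0.0099]
tcp_rot: [0.997, -0.071, -0.004, -0.001]
contact_force: [-12.4, 1.2, 12.4]
opening: 0.768
finger_force: 6.8
```

```bash
python3 g.py
```

```text
t 9.55 feeder xy mm [-47.3  35.7] z 9.9 yaw -8.14 tilt [-0.008  0.002 -1.   ] F [-12.44   1.23  12.44] open 0.768 q [-0.49  0.3   2.03 -0.    0.81  1.23]
orange px 15 399.7 219.5
tab TR corner [394 232] feeder [-31.3 -18.9]
```

Motion stopped at -47 mm with rising force, so the tray is home as predicted. I'll back off the tab, then let the paddle up slowly.

Emit:
send_rows:
  steps:
    - [-0.003,0,0,0,0.53]
    - [-0.006,0,0,0,0.53]
    - [-0.01,0,0,0,0.53]
    - [-0.01,0,-0.002,0,0.53]
    - [-0.01,0,-0.005,0,0.53]
    - [-0.01,0,-0.008,0,0.53]
    - [-0.01,0,-0.012,0,0.53]
    - [-0.01,0,-0.016,0,0.53]
    - [-0.01,0,-0.02,0,0.53]
    - [-0.01,0,-0.025,0,0.53]
    - [-0.01,0,-0.03,0,0.53]
    - [-0.01,0,-0.036,0,0.53]

```text
time: 10.8
eef_pos: [0.5071, -0.158, 0.0458]
tcp_rot: [0.997, -0.071, -0.001, -0.0]
contact_force: [-0.7, -0.3, -0.2]
opening: 0.761
finger_force: 0.0
```

Emit:
send_rows:
  steps:
    - [-0.005,0,-0.02,0,0.53]
    - [-0.02,0,-0.05,0,0.53]
    - [-0.04,0,-0.08,0,0.53]
    - [-0.06,0,-0.11,0,0.53]
    - [-0.07,0,-0.13,0,0.53]
    - [-0.07,0,-0.13,0,0.53]
    - [-0.07,0,-0.13,0,0.53]
    - [-0.07,0,-0.13,0,0.53]

```text
time: 11.6
eef_pos: [0.4379, -0.1481, 0.1744]
tcp_rot: [0.997, -0.071, -0.001, -0.001]
contact_force: [0.5, -0.2, -0.0]
opening: 0.763
finger_force: 0.0
```

```bash
python3 g.py
python3 - <<'E'
from h import *
b=snap('scene','s9')
B=cv2.resize(b[180:290,310:450],None,fx=5,fy=5,interpolation=cv2.INTER_CUBIC);cv2.imwrite('pics/c9.png',B[:,:,::-1])
E
```

```text
t 11.6 feeder xy mm [-124.9   35.9] z 174.4 yaw -8.11 tilt [-0.002  0.001 -1.   ] F [ 0.54 -0.16 -0.01] open 0.763 q [-0.55 -0.13  2.14  0.    1.13  1.17]
orange px 35 398.7 227.5
tab TR corner [394 232] feeder [-31.3 -18.9]
```

View pics/c9.png

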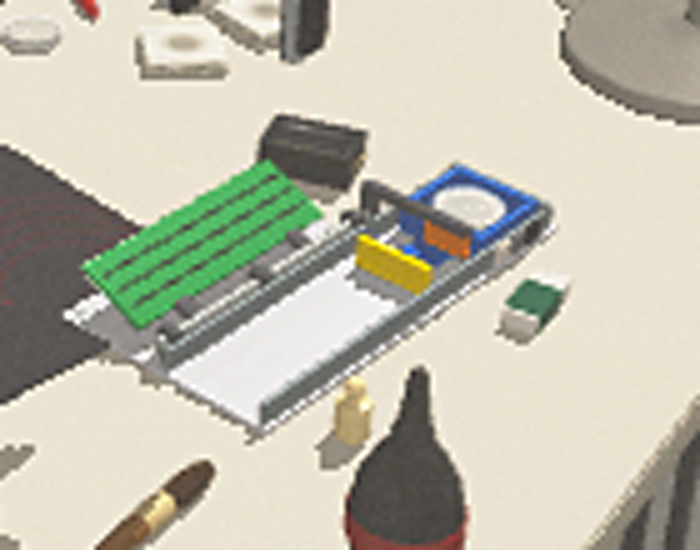

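The tray (470,210) sits against the end stop. The orange blade (447,238) is back at its closed position behind it, and the bystanders haven't moved. I'm handing the job in.

```bash
python3 -c "
from plant import ctrl
print(ctrl.sign_off())"
```

```text
the job is handed in; nothing more can be done
None
```

I pushed the tray home against the end stop with the gate held open, the gate closed behind it, the hand moved clear, and I handed the job in at about 12 s; no verdict was returned.

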